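# Move the order carrier on and set its timer

## Robot

A 6-joint arm with a two-finger parallel gripper is mounted at the origin on the work surface. World frame = base frame: x ahead of the robot, y to its left, z up, the work surface at z = 0. Lengths are in m, angles in rad, forces in N, time in s.
With the tool pointing down it reaches from about 0.35 to 0.85 m from the base axis. Payload 8.1 kg.
Tool frame: the origin (TCP) lies at the very end of the fingers, on their centre line; the grasp point (between the pads) lies 19 mm behind it; z points along the fingers, y is the direction in which the jaws open and shut (so a half turn about z gives the same grasp; the last joint's range is limited). The gripper opens to 93 mm and grips with 3 to 60 N. Pads are 15 mm wide; open, the fingers measure 128 mm over their backs; the gripper's body (75 mm by 188 mm) begins 65 mm behind the grasp point.
Start: joints at [-1.275, 0.13, 1.488, -0, 1.523, -0.085], TCP at [0.223, -0.557, 0.219] pointing down, gripper open.
Joint ranges: [-2.96, 2.96], [-0.89, 2.26], [0.02, 2.5], [-1.34, 4.48], [0, 2.73], [-2.66, 2.66]. Speed limits (rad/s): [2.39, 2.39, 2.79, 3.14, 3.14, 3.14].

## Interface

Orientations are given as a rotation vector (axis times angle).
In Python, from plant import robot gives the robot as it stands.
- The arm moves only by the shell command python3 -m inch 'ROWS' [FORCE]. ROWS is JSON, a list that holds one entry, the list of rows, each a list of 7 numbers: the shift along the tool's x, y, z in cm, then the turn, a rotation vector about the tool's x, y, z in degrees, then the gripper command: -1 is fully open, 1 is shut, values between are in proportion. A call has 1 to 5 rows; each row shifts and turns the commanded pose from where the row before left it, along the tool's axes as they then stand; what a row does not reach is not made up. A row lasts 1/10 s, in which the tool goes at most 50 mm and 8.59 degrees, less where a joint would pass 70% of its speed; a pose out of reach is approached as far as the arm can. A call with a gripper value outside its range is refused whole. The fingers move at their own pace and stop on an object; FORCE is the grip in N (left out, the last holds). Time passes only in rows, so rows that do not move let the fingers close. It gives the time, the measured TCP pose, the force and the opening at its end, in the units of the state.
- robot.read_state(): the state, without advancing time (a new reading comes with each control period).
- robot.read_camera(name): name is "scene" or "top"; returns a dict with "image" (420x560x3 uint8, blue, green, red), "K" (3x3 intrinsics, pixels), "R" (3x3) and "t" (3): a world point X has camera coordinates R X + t. Camera axes: x right, y down, z forward; pixel columns grow to the right and rows downward; lengths in m; the calibration is good to about 2 mm. A picture is of the moment at which its call begins. There is no depth.
- robot.close_job(): hands the job in, once; it reports no verdict.
The state is a dict: "t": time; "q": joint angles; "dq": joint speeds; "joint_torque": joint torques, N m; "tool_pos": TCP position; "orientation": TCP orientation; "force": force on the tool from outside, world axes, zero at the start; "wrist_torque": the same for the moment, N m; "opening": finger opening in m.
Only numpy, scipy, OpenCV 4.12 (cv2) and the standard library are available. Lean on these libraries where they do the work, as an engineer would, in place of code of your own. Each camera call takes 0.05 s, during which the arm holds its last target. There are 200 camera calls.

## Task

Lift the yellow order carrier off the left rail over the end stops, hang it on the next rail (the right one), and slide it along so that it and the white carrier sit together, hard up against the far end stop of that rail, white outermost. Then turn the yellow dial of the timer clockwise to its fourth click from off, at the long yellow mark. Leave the blue carrier, the other two dials and everything else on the sill as they are.

Things in the scene. Friction and masses are not known exactly. Their poses are not given: they have to be found in the camera images.
- rack: Fixed steel rack, yaw within 0.15; origin on the sill under its middle, x away from the robot, y left. Two rails in line along y at x = 0: flat bars 8 mm thick (x), 20 mm high, tops at z = 150 mm. Free length y = 28 to 278 mm (left rail), -28 to -278 mm (right rail). Stops 8 x 8 mm at y = +-24 and +-282 mm rise to z = 170 mm; 40 mm open gap between the inner two. Foot 70 x 600 x 10 mm.
- yellow_carrier: Yellow order carrier, about 120 g, loose astride the left rail. Origin: underside of its saddle, on the rail top (z = 150 mm hung); y along the rail. Cap 24 (x) x 70 (y) x 8 mm; below it a front plate 70 wide x 85 deep x 4 mm at x = -10 mm and a back lip 70 x 25 deep x 4 mm at x = +10 mm: a 16 mm slot. Hangs straight when let go; slides with ordinary friction.
- blue_carrier: Blue order carrier, same shape and origin as the yellow, hanging on the left rail; it may be on either side of the yellow one (centres at least 96 mm apart). To be left alone.
- white_carrier: White order carrier, same shape and origin as the yellow, hanging on the right rail, its middle 175 to 225 mm from the rack's middle at the start. Against the far stop its middle is at rack y = -243 mm; the yellow carrier touching it then has its middle at rack y = -173 mm.
- timer: Fixed grey plastic triple-dial timer, 300 (own x) x 110 (own y) x 50 mm high, origin under its middle on the sill, own x away from the robot. On top along its midline three pointer dials: blue at x = -90 mm, yellow at 0, white at +90 mm; a chrome button, 22 mm wide, 8 mm high, at x = -136 mm. Black marks at the clicks; the long yellow mark is the yellow dial's fourth click.
- dial_axis (a point): Axis of the yellow dial at the timer's top face (z = 50 mm); axes parallel to the timer's.
- dial_tip (a point): End face of the yellow dial's pointer, 42 mm from the dial's axis, 14 mm above the timer's top. The pointer is a bar 14 mm wide, 1 to 27 mm above the timer's top, from 14 mm behind the axis to 42 mm ahead of it, over a hub of 12 mm radius. All three dials are alike.
- dial (a joint): Angle of the yellow dial, rad: 0 = off, pointer along the timer's +y; grows clockwise from above; one click (30 degrees) = 0.5236; range 0 to 3.14. Fourth click = 2.094, 120 degrees clockwise of +y. A sprung detent pulls it into the nearest click; 4 to 7 N at the pointer takes it to the next. Starts at off, first or second click.
- dial_blue (a joint): Angle of the blue dial, same sense; starts at 0 (off). Leave.
- dial_white (a joint): Angle of the white dial, same sense; starts at 0 (off). Leave.
- canister: Tall glass canister with a clamped glass lid, 96 mm across, 196 mm high, origin under its middle. Close behind the rack.
- jug: Steel milk jug, 80 mm across plus a handle, 100 mm high, origin under its middle. Close behind the rack.
- ramekin: Black melamine ramekin, 84 mm across, 45 mm high, origin under its middle. In front of the rack.
- separator: White plastic egg separator, a shallow cup 80 mm across and 22 mm high with a flat handle to own +y reaching 92 mm from the cup's middle; origin under the cup's middle. In front of the rack.
- mill: Dark wooden pepper mill, 54 mm across at the foot, 190 mm high, origin under its middle. Close in front of the rack.
- shaker: Amber glass sugar shaker with a steel cap, 60 mm across, 120 mm high, origin under its middle. Between the robot and the gap between rack and timer.
- yellow_tab (a point): Middle of the yellow carrier's solid upright grip tab, 33 mm above the carrier's origin: 12 mm thick (x), 40 mm long (y), 50 mm high, standing on the cap from 8 to 58 mm above the origin. Can be gripped across either pair of faces, or pushed. The blue and white carriers have the same tab.
There are look-alikes about, which are no part of the job. Leave any orange look-alike of the yellow_carrier alone. What is shaped like the white_carrier but turquoise is not meant.

How it is judged:
On the way, in this order (a step that is already met when the one before it is completed fails the run):
1. the yellow and white carriers hang on the right rail, together against its far stop (z of yellow_carrier in the frame of rack between 0.143 and 0.156 m and angle between each of yellow_carrier, white_carrier's own z axis and vertical below 0.15 rad and z of white_carrier in the frame of rack between 0.143 and 0.156 m and y of white_carrier in the frame of rack below -0.233 m and y of yellow_carrier in the frame of rack below -0.158 m), for 0.2 s.
2. the yellow dial is at its fourth click (value of joint dial between 1.9444 and 2.2444 rad), for 0.2 s.
At the end, for the whole second after the job is handed in: Yellow and white carriers hang upright (0.15 rad) at rest, saddles on the right rail (6 mm), white within 10 mm of the far stop, yellow within 15 mm of its place touching white then; yellow dial within 0.15 rad of its fourth click; blue carrier within 20 mm of its start (all of step 1 and all of step 2 and linear speed of each of yellow_carrier, white_carrier below 0.02 m/s and distance of blue_carrier from where it was at the start of the episode below 0.02 m).
It fails at once if the blue carrier is moved more than 20 mm (distance of blue_carrier from where it was at the start of the episode above 0.02 m).
It fails at once if a carrier falls off the rails (height (world z) of any of yellow_carrier, white_carrier, blue_carrier below 0.11 m).
It fails at once if another dial is turned off its place (value of joint any of dial_blue, dial_white above 0.3 rad).
It fails at once if a bystander is moved more than 25 mm (distance of any of canister, jug, ramekin, separator, shaker, mill from where it was at the start of the episode above 0.025 m).
It also fails if it takes over 61 s, if anything falls off the work surface, if the arm or the gripper's body presses on something with over 40 N, if the wrist force passes 120 N, or if a joint passes its speed limit or range.

## Working session

There is one attempt and no reset: what is moved stays moved. The work goes in short steps, Python scripts to look and compute and a shell command to move; the robot and the scene stay as the last step left them, time stands still between calls to the robot, and variables do not carry over. Pictures are saved under pics/ and viewed, about 8 in all and at most 12, crops included, and the job is handed in when it is done.

```bash
mkdir -p pics; ls
cat > h.py <<'E'
import numpy as np,cv2
from plant import robot
def cam(n,save=None):
    c=robot.read_camera(n)
    c={k:np.array(v) for k,v in c.items()}
    if save: cv2.imwrite(save,c['image']); np.savez(save[:-4]+'.npz',**c)
    return c
def load(p): return dict(np.load(p))
def ray(c,u,v,z):
    d=c['R'].T@np.linalg.inv(c['K'])@[u,v,1]; o=-c['R'].T@c['t']
    return o+d*(z-o[2])/d[2]
def proj(c,X):
    p=c['K']@(c['R']@np.array(X)+c['t']); return p[:2]/p[2]
E
python3 - <<'E'
from h import *
for n in ('scene','top'):
    c=cam(n,f'pics/{n}0.png'); print(n,-c['R'].T@c['t'],c['R'][2],c['K'][0,0])
s=robot.read_state(); print(s)
E
```

```text
pics
scene [1.03017995 0.16008377 0.975505  ] [-0.53842023 -0.12588769 -0.83322022] 449.07381140334167
top [0.15245377 0.03703062 1.58557593] [ 0.20875239 -0.00516445 -0.97795489] 527.7017828240135
{'t': 0.1, 'q': array([-1.27542400e+00,  1.31064000e-01,  1.48916553e+00, -3.43371344e-06,
        1.52300559e+00, -8.53986169e-02]), 'dq': array([-0.00065573, -0.00063824, -0.0015884 , -0.00121776, -0.00157627,
        0.00198053]), 'joint_torque': array([ 1.02361450e-03, -5.61341965e+01, -4.93097484e+01,  7.70899700e-02,
        2.91054882e-02, -7.11122561e-05]), 'tool_pos': array([ 0.22285245, -0.55652711,  0.21770794]), 'orientation': array([-3.08322474e+00, -5.94198102e-01,  2.75580940e-04]), 'force': array([0.9265232 , 0.50624506, 0.58429107]), 'wrist_torque': array([0.00365625, 0.03214778, 0.04137207]), 'opening': 0.09333683383795432}
```

View pics/scene0.png

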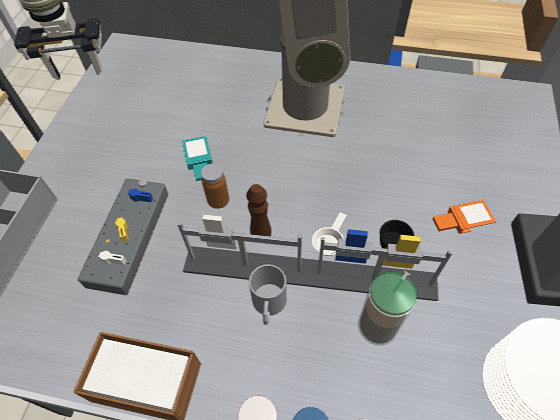

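View pics/top0.png

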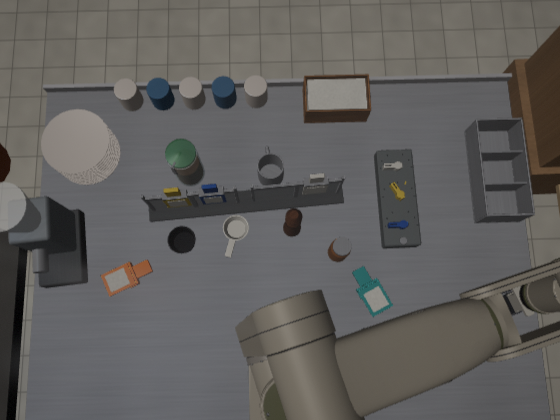

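Candidates: the yellow carrier is at scene (408,243) / top (172,192). The orange look-alike lies on the sill at scene (470,215) / top (125,280). White is at scene (213,228) / top (316,180), and the turquoise look-alike at scene (198,150) / top (372,295). The yellow dial is the middle one, scene (121,230) / top (398,190). One close crop follows to check the choice and get pixels.

Run:
```python
from h import *
a=cv2.resize(load('pics/top0.npz')['image'][160:225,135:355],None,fx=3.6,fy=3.6,interpolation=cv2.INTER_CUBIC)
b=cv2.resize(load('pics/scene0.npz')['image'][205:290,170:460],None,fx=2.73,fy=3,interpolation=cv2.INTER_CUBIC)
for im,x0,y0,fx,fy,W,H in((a,135,160,3.6,3.6,220,65),(b,170,205,2.73,3,290,85)):
    for u in range(x0-x0%20+20,x0+W,20): cv2.line(im,(int((u-x0)*fx),0),(int((u-x0)*fx),6),(0,0,255),1);cv2.putText(im,str(u),(int((u-x0)*fx)-10,16),0,.35,(0,0,255),1)
    for v in range(y0-y0%10+10,y0+H,10): cv2.line(im,(0,int((v-y0)*fy)),(6,int((v-y0)*fy)),(0,0,255),1);cv2.putText(im,str(v),(8,int((v-y0)*fy)+4),0,.35,(0,0,255),1)
w=max(a.shape[1],b.shape[1]);f=lambda i:cv2.copyMakeBorder(i,0,4,0,w-i.shape[1],0)
cv2.imwrite('pics/c1.png',np.vstack([f(a),f(b)]))
```

```text
(no output)
```

View pics/c1.png

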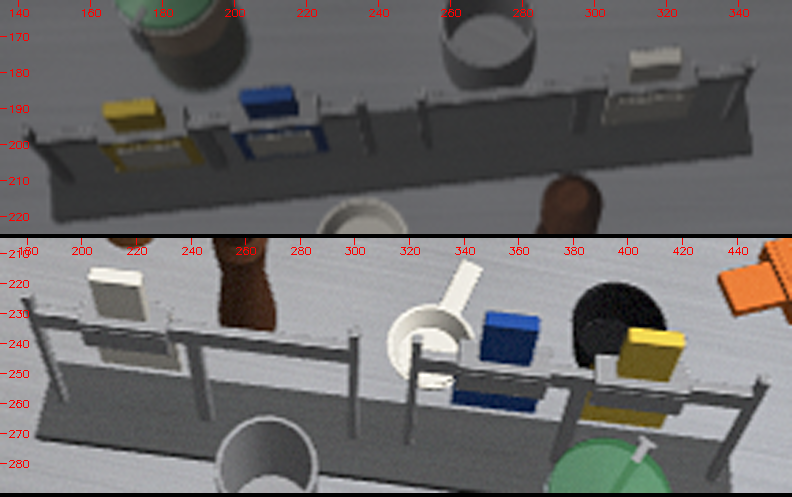

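Run:
```python
from h import *
T=load('pics/top0.npz');S=load('pics/scene0.npz')
P={'Lo':(142.8,196.1,449.5,253,.17),'Li':(235.3,188.9,322.4,239,.17),'Ri':(252.5,185.8,299.7,237.3,.17),'Ro':(343.3,178.3,180.3,226,.17),
'yel':(171.4,188.9,410.3,236.5,.208),'blu':(209.4,185.6,357,231.5,.208),'whi':(316.9,174.4,213,216.5,.208)}
R={}
for k,(a,b,c,d,z) in P.items():
    p,q=ray(T,a,b,z),ray(S,c,d,z); R[k]=(p+q)/2; print(k,p[:2].round(4),q[:2].round(4))
pts=np.array([R[k] for k in('Lo','Li','Ri','Ro')])[:,:2]; yr=np.array([.282,.024,-.024,-.282])
yaws=np.polyfit(yr,pts,1); print(yaws, np.arctan2(-yaws[0,0],yaws[0,1]))
w=np.arctan2(-yaws[0,0],yaws[0,1]);o=pts.mean(0);M=np.array([[np.cos(w),-np.sin(w)],[np.sin(w),np.cos(w)]])
for k in R: print(k,(M.T@(R[k][:2]-o)).round(4))
print(o,w)
# timer yellow dial in top
s=robot.read_state()
for n,C in(('T',T),('S',S)):
    h=cv2.cvtColor(C['image'],cv2.COLOR_BGR2HSV); m=cv2.inRange(h,(18,120,90),(34,255,255))
    k,l,st,ce=cv2.connectedComponentsWithStats(m)
    for i in range(1,k):
        if st[i,4]>15: print(n,st[i],ce[i].round(1),ray(C,*ce[i],.077)[:2].round(3))
```

```text
Lo [0.5378 0.3874] [0.5388 0.3879]
Li [0.5515 0.1307] [0.556  0.1313]
Ri [0.5592 0.0828] [0.5611 0.0845]
Ro [ 0.574  -0.1711] [ 0.5827 -0.1692]
yel [0.5455 0.3011] [0.5393 0.3017]
blu [0.552  0.1983] [0.548  0.1975]
whi [ 0.5757 -0.0943] [ 0.569  -0.0952]
[[-0.07151152  0.9889797 ]
 [ 0.55762837  0.1080305 ]] 0.07218274823196576
Lo [0.0009 0.2803]
Li [-0.0022  0.0232]
Ri [ 0.0007 -0.0245]
Ro [ 0.0006 -0.279 ]
yel [-0.0013  0.1939]
blu [-0.0011  0.0902]
whi [ 0.     -0.2033]
[0.55762837 0.1080305 ] 0.07218274823196576
T [390 182  15  18 127] [397.1 191.1] [ 0.558 -0.342]
T [164 188  14   5  57] [170.5 189.9] [0.58  0.329]
S [28 42 24  6 38] [38.1 44.1] [-0.045 -0.891]
S [115 217  13  25 204] [121.9 228.4] [ 0.564 -0.341]
S [396 235  25  18 339] [407.8 243.3] [0.475 0.321]
S [383 260  31   8 141] [397.7 264.1] [0.533 0.302]
```

Top and scene agree to a few mm. The rack is at (0.558,0.108) with yaw 0.072; yellow is at rack y≈+0.194 (outermost), blue at +0.090, white at -0.203. I chose the carrier on the rail, not the orange one on the sill. First move: lift and align yaw.

```bash
cat >> h.py <<'E'
from scipy.spatial.transform import Rotation as Ro
O=np.array([.5576,.108]);W=.0722
def rk(x,y,z): return np.r_[O+[x*np.cos(W)-y*np.sin(W),x*np.sin(W)+y*np.cos(W)],z]
def go(p,w=W):
    s=robot.read_state();R=Ro.from_rotvec(s['orientation']).as_matrix()
    print('t',round(s['t'],2),'tcp',s['tool_pos'].round(4),'F',s['force'].round(1),'open',round(s['opening'],4),'q',s['q'].round(2))
    o=s['tool_pos'][:2]-O;print('rack xy',np.round([o[0]*np.cos(w)+o[1]*np.sin(w),-o[0]*np.sin(w)+o[1]*np.cos(w)],4))
    print('shift cm',(R.T@(np.array(p)-s['tool_pos'])*100).round(2))
    z=R[:,2];ya=np.degrees(np.arctan2(R[1,1],R[0,1]))
    print('tilt',z.round(3),'turn z deg to align',round(((ya-(np.degrees(w)-90)+90)%180)-90,2))
E
python3 -m inch '[[[0,0,-2,0,0,6,-0.29],[0,0,-3,0,0,6,-0.29],[0,0,-3,0,0,5.7,-0.29]]]'; python3 -c "
from h import *
go(rk(0,.194,.30))"
```

```text
t: 0.4
tool_pos: [0.2228, -0.5563, 0.2983]
orientation: [-3.137, -0.106, 0.001]
force: [0.6, -0.5, 0.4]
opening: 0.0733
t 0.4 tcp [ 0.2228 -0.5563  0.2983] F [ 0.6 -0.5  0.4] open 0.0733 q [-1.28  0.11  1.36  0.    1.67  0.23]
rack xy [-0.3818 -0.6385]
shift cm [ 3.780e+01 -8.342e+01  2.000e-02]
tilt [-0.001  0.002 -1.   ] turn z deg to align -0.27
```

```bash
python3 -m inch '[[[1.8,-4.0,0,0,0,0,-0.29],[1.9,-4.2,0,0,0,0,-0.29],[1.9,-4.2,0,0,0,0,-0.29],[1.9,-4.2,0,0,0,0,-0.29],[1.9,-4.2,0,0,0,0,-0.29]]]' >/dev/null
python3 -m inch '[[[1.9,-4.2,0,0,0,0,-0.29],[1.9,-4.2,0,0,0,0,-0.29],[1.9,-4.2,0,0,0,0,-0.29],[1.9,-4.2,0,0,0,0,-0.29],[1.9,-4.2,0,0,0,0,-0.29]]]'
python3 -m inch '[[[1.9,-4.2,0,0,0,0,-0.29],[1.9,-4.2,0,0,0,0,-0.29],[1.9,-4.2,0,0,0,0,-0.29],[1.9,-4.2,0,0,0,0,-0.29],[1.9,-4.2,0,0,0,0,-0.29]]]' >/dev/null
python3 -c "
from h import *
go(rk(0,.194,.26))"
```

```text
t: 1.4
tool_pos: [0.3816, -0.1247, 0.2984]
orientation: [3.14, 0.112, 0.0]
force: [0.7, -0.5, 0.1]
opening: 0.06
t 1.9 tcp [0.4613 0.0918 0.2984] F [ 1.6 -0.8  0.3] open 0.0598 q [ 0.09 -0.24  1.7  -0.    1.68  1.59]
rack xy [-0.0972 -0.0092]
shift cm [  9.72 -20.32   3.84]
tilt [-0. -0. -1.] turn z deg to align -0.0
```

```bash
python3 -m inch '[[[1.9,-4.2,0,0,0,0,-0.29],[1.9,-4.2,0,0,0,0,-0.29],[1.9,-4.2,0,0,0,0,-0.29],[1.9,-4.2,0,0,0,0,-0.29],[1.2,-2.5,0,0,0,0,-0.29]]]' >/dev/null
python3 -m inch '[[[0,0,1,0,0,0,-0.29],[0,0,1,0,0,0,-0.29],[0,0,0,0,0,0,-0.29]]]' >/dev/null
python3 -c "
from h import *
go(rk(0,.194,.23))
c=cam('scene','pics/s1.png');b=c['image'][180:300,320:480]
d=cam('top','pics/t1.png')['image'][140:230,120:260]
f=lambda i:cv2.resize(i,(560,int(560*i.shape[0]/i.shape[1])),interpolation=cv2.INTER_CUBIC)
cv2.imwrite('pics/c2.png',cv2.resize(np.vstack([f(b),f(d)]),None,fx=.75,fy=.75))"
```

```text
t 2.7 tcp [0.5339 0.2872 0.2759] F [-0.4 -0.   0.1] open 0.06 q [ 0.41  0.14  1.38 -0.    1.63  1.91]
rack xy [-0.0107  0.1804]
shift cm [ 1.08 -1.37  4.58]
tilt [-0.004 -0.002 -1.   ] turn z deg to align -0.06
```

View pics/c2.png

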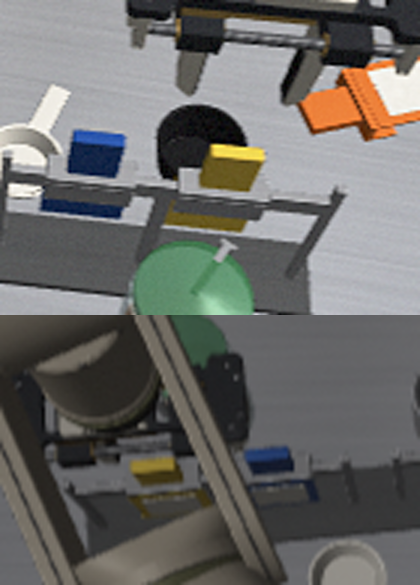

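The fingers straddle the yellow tab from above, with its top at crop (235,155) and the fingertips at (190,90) and (290,100). I'll correct and descend.

```bash
python3 -m inch '[[[1.1,-1.4,1,0,0,0,-0.29],[0,0,2,0,0,0,-0.29],[0,0,2,0,0,0,-0.29],[0,0,0,0,0,0,-0.29]]]' >/dev/null
python3 -c "
from h import *
go(rk(0,.194,.168))"
```

```text
t 3.2 tcp [0.5437 0.3018 0.226 ] F [-0.5  0.1 -0.5] open 0.06 q [ 0.42  0.19  1.41 -0.    1.55  1.92]
rack xy [0.0002 0.1943]
shift cm [0.01 0.02 5.8 ]
tilt [-0.004 -0.002 -1.   ] turn z deg to align -0.08
```

```bash
python3 -m inch '[[[0,0,2,0,0,0,-0.29],[0,0,2,0,0,0,-0.29],[0,0,1.7,0,0,0,-0.29],[0,0,0,0,0,0,-0.29]]]'
python3 -m inch '[[[0,0,0,0,0,0,0],[0,0,0,0,0,0,0.3],[0,0,0,0,0,0,0.5],[0,0,0,0,0,0,0.5]]]' 30
python3 -c "
from h import *
go(rk(0,.194,.168))"
```

```text
t: 3.6
tool_pos: [0.5439, 0.3023, 0.1696]
orientation: [3.138, 0.112, -0.005]
force: [0.1, 0.2, -0.1]
opening: 0.0597
t: 4.0
tool_pos: [0.5458, 0.3036, 0.1732]
orientation: [-3.139, -0.113, -0.003]
force: [0.1, 0.4, 4.6]
opening: 0.0395
t 4.0 tcp [0.5458 0.3036 0.1732] F [0.1 0.4 4.6] open 0.0395 q [ 0.43  0.22  1.47 -0.    1.45  1.92]
rack xy [0.0024 0.1959]
shift cm [-0.24  0.19  0.52]
tilt [ 0.002  0.001 -1.   ] turn z deg to align -0.02
```

```bash
python3 -m inch '[[[0,0,-1,0,0,0,0.5],[0,0,-2,0,0,0,0.5],[0,0,-3,0,0,0,0.5],[0,0,-3,0,0,0,0.5],[0,0,-3,0,0,0,0.5]]]'
python3 -m inch '[[[0,0,-3,0,0,0,0.5],[0,0,-2,0,0,0,0.5],[0,0,-1,0,0,0,0.5],[0,0,0,0,0,0,0.5]]]' 
python3 -c "
from h import *
go(rk(0,-.095,.345))
c=cam('scene','pics/s2.png')['image']
cv2.imwrite('pics/c3.png',cv2.resize(c[120:300,300:500],None,fx=2.5,fy=2.5))"
```

```text
t: 4.5
tool_pos: [0.5448, 0.3033, 0.2932]
orientation: [3.14, 0.113, -0.001]
force: [1.3, 0.3, -1.1]
opening: 0.0398
t: 4.9
tool_pos: [0.5455, 0.3036, 0.3536]
orientation: [-3.138, -0.113, -0.004]
force: [0.7, 0.3, -2.0]
opening: 0.0396
t 4.9 tcp [0.5455 0.3036 0.3536] F [ 0.7  0.3 -2. ] open 0.0396 q [0.43 0.18 1.19 0.   1.77 1.92]
rack xy [0.0021 0.196 ]
shift cm [-0.2  29.1   0.83]
tilt [ 0.003  0.001 -1.   ] turn z deg to align -0.01
```

View pics/c3.png

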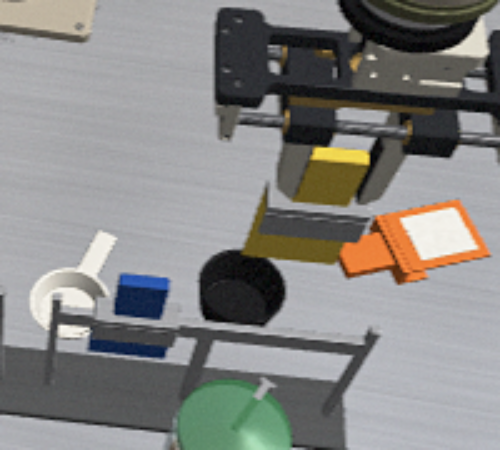

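Yellow is held level by its tab at crop (335,175), well clear of everything; blue is undisturbed. Next I'll carry it over.

```bash
python3 -m inch '[[[0,2,0,0,0,0,0.5],[0,4,0,0,0,0,0.5],[0,4,0,0,0,0,0.5],[0,4,0,0,0,0,0.5],[0,4,0,0,0,0,0.5]]]'
python3 -m inch '[[[0,4,0,0,0,0,0.5],[0,4,0,0,0,0,0.5],[0,2,0,0,0,0,0.5],[0,1,0,0,0,0,0.5],[0,0,0,0,0,0,0.5]]]' 
python3 -c "
from h import *
go(rk(0,-.095,.265))"
```

```text
t: 5.45
tool_pos: [0.5571, 0.1223, 0.3492]
orientation: [3.139, 0.113, -0.005]
force: [0.8, -0.1, -2.0]
opening: 0.0397
t: 5.95
tool_pos: [0.5655, 0.0132, 0.3501]
orientation: [-3.139, -0.11, 0.004]
force: [0.1, 0.2, -2.0]
opening: 0.0396
t 5.95 tcp [0.5655 0.0132 0.3501] F [ 0.1  0.2 -2. ] open 0.0396 q [-0.07  0.02  1.36  0.    1.76  1.43]
rack xy [ 0.001  -0.0951]
shift cm [-0.08 -0.    8.51]
tilt [-0.002  0.    -1.   ] turn z deg to align -0.12
```

```bash
python3 -m inch '[[[0,0,2,0,0,0,0.5],[0,0,3,0,0,0,0.5],[0,0,2.5,0,0,0,0.5],[0,0,0,0,0,0,0.5],[0,0,0,0,0,0,0.5]]]'
python3 -c "
from h import *
go(rk(0,-.095,.175))
c=cam('scene','pics/s3.png')['image'][150:270,160:340]
d=cam('top','pics/t3.png')['image'][150:230,220:360]
f=lambda i:cv2.resize(i,(520,int(520*i.shape[0]/i.shape[1])),interpolation=cv2.INTER_CUBIC)
cv2.imwrite('pics/c4.png',cv2.resize(np.vstack([f(c),f(d)]),None,fx=.9,fy=.9))"
```

```text
t: 6.45
tool_pos: [0.5655, 0.0153, 0.2765]
orientation: [-3.139, -0.115, 0.002]
force: [0.6, -0.3, -1.1]
opening: 0.0395
t 6.45 tcp [0.5655 0.0153 0.2765] F [ 0.6 -0.3 -1.1] open 0.0395 q [-0.06  0.02  1.5   0.    1.62  1.43]
rack xy [ 0.0012 -0.0931]
shift cm [-0.1   0.2  10.15]
tilt [-0.001  0.    -1.   ] turn z deg to align 0.06
```

View pics/c4.png

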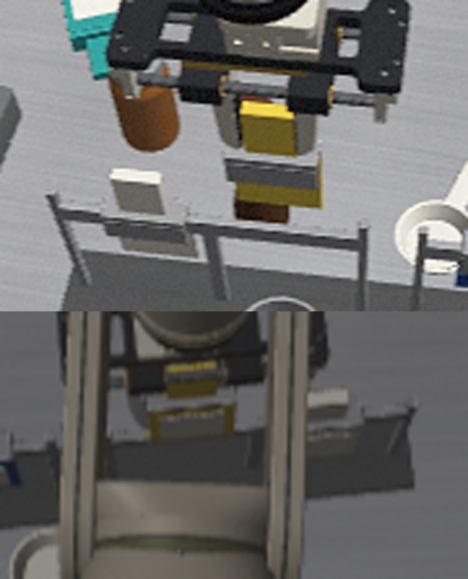

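Yellow hangs level just above the right rail, tab top at scene ≈(263,190). White is to its outside and the shaker and mill are clear. Now a numeric check of the yellow carrier's rack x.

Run:
```python
from h import *
def rack(p): o=p[:2]-O; return np.round([o[0]*np.cos(W)+o[1]*np.sin(W),-o[0]*np.sin(W)+o[1]*np.cos(W)],4)
for n,box in (('s3',(180,225,235,290)),('t3',(155,195,262,300))):
    C=load(f'pics/{n}.npz');v0,v1,u0,u1=box
    h=cv2.cvtColor(C['image'],cv2.COLOR_BGR2HSV)
    m=cv2.inRange(h,(18,120,60),(36,255,255));m[:v0]=0;m[v1:]=0;m[:,:u0]=0;m[:,u1:]=0
    k,l,st,ce=cv2.connectedComponentsWithStats(m)
    print(n,[(st[i].tolist(),ce[i].round(1)) for i in range(1,k) if st[i,4]>8])
    cols=h[:,:,2]
    for u in ([258,264,270] if n=='s3' else [278]):
        print(u,[(v,int(cols[v,u]),int(h[v,u,1])) for v in range(v0 if n=='s3' else 158,v0+22 if n=='s3' else 188)])
# predicted pixels for carrier at rack (x0,-.093), tab top back edge x0+.006 & front edge, z .3115
for x0 in(-.003,0,.003):
    print(x0,[ [proj(load(f'pics/{n}.npz'),rk(x0+dx,-.093,z)).round(1).tolist() for n in('s3','t3')] for dx,z in((.006,.3115),(-.006,.3115),(.012,.2615),(-.012,.2535),(-.012,.1685))])
```

```text
s3 [([252, 189, 22, 21, 394], array([262.5, 199.1])), ([251, 220, 32, 5, 100], array([263.9, 222.8]))]
258 [(180, 175, 4), (181, 181, 4), (182, 108, 9), (183, 101, 15), (184, 91, 8), (185, 59, 9), (186, 48, 32), (187, 92, 152), (188, 95, 142), (189, 181, 173), (190, 245, 169), (191, 240, 171), (192, 241, 168), (193, 242, 171), (194, 180, 177), (195, 101, 182), (196, 101, 172), (197, 104, 174), (198, 104, 172), (199, 102, 170), (200, 106, 171), (201, 102, 173)]
264 [(180, 176, 6), (181, 175, 6), (182, 175, 6), (183, 100, 18), (184, 103, 7), (185, 87, 9), (186, 54, 9), (187, 71, 22), (188, 157, 10), (189, 95, 64), (190, 250, 172), (191, 241, 169), (192, 239, 170), (193, 242, 169), (194, 239, 171), (195, 98, 177), (196, 103, 168), (197, 107, 172), (198, 103, 181), (199, 103, 186), (200, 105, 172), (201, 102, 178)]
270 [(180, 150, 7), (181, 142, 5), (182, 114, 18), (183, 118, 41), (184, 68, 11), (185, 74, 31), (186, 66, 42), (187, 39, 72), (188, 54, 33), (189, 51, 25), (190, 70, 87), (191, 150, 175), (192, 143, 171), (193, 233, 172), (194, 250, 168), (195, 204, 174), (196, 94, 176), (197
[... 564 characters left out ...]
, 20), (177, 104, 5), (178, 94, 24), (179, 70, 135), (180, 87, 62), (181, 88, 38), (182, 65, 20), (183, 65, 20), (184, 65, 20), (185, 65, 16), (186, 66, 35), (187, 61, 71)]
-0.003 [[[263.0, 194.5], [277.0, 166.5]], [[264.0, 189.3], [277.5, 171.1]], [[263.9, 212.4], [276.6, 170.3]], [[266.1, 204.5], [277.5, 179.9]], [[268.0, 227.4], [277.2, 188.7]]]
0 [[[262.8, 195.8], [276.9, 165.4]], [[263.8, 190.6], [277.3, 169.9]], [[263.7, 213.7], [276.5, 169.2]], [[265.8, 205.8], [277.4, 178.8]], [[267.8, 228.6], [277.1, 187.7]]]
0.003 [[[262.5, 197.2], [276.7, 164.3]], [[263.5, 191.9], [277.2, 168.8]], [[263.5, 215.0], [276.4, 168.1]], [[265.6, 207.0], [277.3, 177.8]], [[267.6, 229.8], [277.0, 186.6]]]
```

```bash
python3 -m inch '[[[0.1,0,1,0,0,0,0.5],[0,0,2,0,0,0,0.5],[0,0,2,0,0,0,0.5],[0,0,1,0,0,0,0.5],[0,0,0,0,0,0,0.5]]]'
python3 -m inch '[[[0,0,1.5,0,0,0,0.5],[0,0,1.5,0,0,0,0.5],[0,0,0.5,0,0,0,0.5],[0,0,0,0,0,0,0.5],[0,0,0,0,0,0,0.5]]]'
```

```text
t: 7.05
tool_pos: [0.566, 0.0142, 0.215]
orientation: [-3.139, -0.113, 0.004]
force: [0.7, 0.4, -1.1]
opening: 0.0399
t: 7.55
tool_pos: [0.567, 0.0141, 0.1818]
orientation: [3.14, 0.113, 0.0]
force: [0.0, -0.2, -1.1]
opening: 0.0401
```

```bash
python3 -m inch '[[[0,0,0.4,0,0,0,0.5],[0,0,0.4,0,0,0,0.5],[0,0,0,0,0,0,0.5],[0,0,0,0,0,0,0.5]]]'; python3 -c "
from h import *
go(rk(0,-.18,.173))
c=cam('scene','pics/s4.png')['image'][150:270,160:340]
d=cam('top','pics/t4.png')['image'][150:230,220:360]
f=lambda i:cv2.resize(i,(520,int(520*i.shape[0]/i.shape[1])),interpolation=cv2.INTER_CUBIC)
cv2.imwrite('pics/c5.png',cv2.resize(np.vstack([f(c),f(d)]),None,fx=.9,fy=.9))"
```

```text
t: 7.95
tool_pos: [0.5668, 0.0141, 0.1736]
orientation: [-3.14, -0.113, 0.0]
force: [0.2, -0.1, -1.6]
opening: 0.04
t 7.95 tcp [0.5668 0.0141 0.1736] F [ 0.2 -0.1 -1.6] open 0.04 q [-0.07  0.07  1.64 -0.    1.44  1.43]
rack xy [ 0.0024 -0.0943]
shift cm [-0.24  8.57  0.06]
tilt [-0. -0. -1.] turn z deg to align -0.02
```

View pics/c5.png

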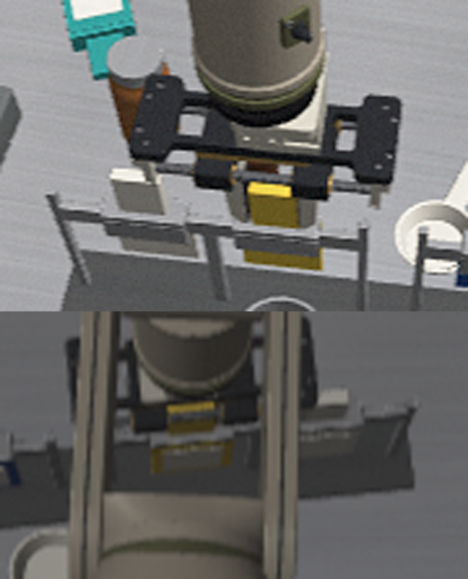

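Yellow is seated astride the right rail at crop (285,240), inside of white, with its front plate and lip on either side of the rail. Next I'll slide it outward.

```bash
python3 -m inch '[[[0,1,0,0,0,0,0.5],[0,1.5,0,0,0,0,0.5],[0,1,0,0,0,0,0.5],[0,1,0,0,0,0,0.5],[0,1,0,0,0,0,0.5]]]'
python3 -m inch '[[[0,0.7,0,0,0,0,0.5],[0,0.7,0,0,0,0,0.5],[0,0.3,0,0,0,0,0.5],[0,0,0,0,0,0,0.5],[0,0,0,0,0,0,0.5]]]'; python3 -c "
from h import *
go(rk(0,-.173,.173))"
```

```text
t: 8.55
tool_pos: [0.5709, -0.0418, 0.1737]
orientation: [-3.139, -0.112, -0.0]
force: [-0.5, 1.4, -1.1]
opening: 0.0398
t: 9.05
tool_pos: [0.572, -0.0577, 0.1735]
orientation: [3.139, 0.113, -0.0]
force: [0.8, -0.1, -1.3]
opening: 0.04
t 9.05 tcp [ 0.572  -0.0577  0.1735] F [ 0.8 -0.1 -1.3] open 0.04 q [-0.19  0.09  1.62 -0.    1.44  1.31]
rack xy [ 0.0024 -0.1663]
shift cm [-0.24  0.67  0.05]
tilt [-0. -0. -1.] turn z deg to align -0.02
```

```bash
python3 -m inch '[[[0,0.3,0,0,0,0,0.5],[0,0.2,0,0,0,0,0.5],[0,0,0,0,0,0,0.5]]]'
python3 -m inch '[[[0,0.2,0,0,0,0,0.5],[0,0.1,0,0,0,0,0.5],[0,0,0,0,0,0,0.5]]]'; python3 -c "
from h import *
go(rk(0,-.173,.173))"
```

```text
t: 9.35
tool_pos: [0.5724, -0.0628, 0.1735]
orientation: [3.139, 0.113, -0.0]
force: [0.3, -0.3, -1.3]
opening: 0.04
t: 9.65
tool_pos: [0.5725, -0.0638, 0.1737]
orientation: [-3.136, -0.114, 0.001]
force: [-2.3, 7.5, -0.3]
opening: 0.0399
t 9.65 tcp [ 0.5725 -0.0638  0.1737] F [-2.3  7.5 -0.3] open 0.0399 q [-0.2   0.09  1.61  0.    1.44  1.3 ]
rack xy [ 0.0025 -0.1724]
shift cm [-0.25  0.06  0.07]
tilt [-0.     0.003 -1.   ] turn z deg to align 0.03
```

White has met the stop (7.5 N, yellow at -0.172). I'll ease off, release and lift.

```bash
python3 -m inch '[[[0,-0.15,0,0,0,0,0.5],[0,0,0,0,0,0,0.05],[0,0,0,0,0,0,-0.16],[0,0,0,0,0,0,-0.16]]]'
python3 -m inch '[[[0,0,-1,0,0,0,-0.16],[0,0,-2,0,0,0,-0.16],[0,0,-3,0,0,0,-0.16],[0,0,-3,0,0,0,-0.16],[0,0,-3,0,0,0,-0.16]]]'
python3 - <<'E'
from h import *
S=cam('scene','pics/s5.png')
T=load('pics/top0.npz');S0=load('pics/scene0.npz')
go(rk(0,-.173,.3))
a=cv2.resize(S['image'][200:270,165:315],(600,280),interpolation=cv2.INTER_CUBIC)
b=cv2.resize(S0['image'][170:300,70:180],(330,390)[:2],interpolation=cv2.INTER_CUBIC)
c=cv2.resize(T['image'][145:250,370:425],(200,390),interpolation=cv2.INTER_CUBIC)
low=np.hstack([b,c,np.zeros((390,70,3),np.uint8)])
im=np.vstack([a,low]);cv2.imwrite('pics/c6.png',cv2.resize(im,None,fx=.89,fy=.89))
E
```

```text
t: 10.05
tool_pos: [0.5727, -0.0645, 0.174]
orientation: [3.139, 0.112, 0.001]
force: [0.0, -0.3, 0.3]
opening: 0.0531
t: 10.55
tool_pos: [0.5725, -0.0643, 0.2958]
orientation: [3.139, 0.113, 0.001]
force: [-0.2, 0.6, 0.5]
opening: 0.0539
t 10.6 tcp [ 0.5744 -0.0647  0.3022] F [-0.4  0.8  4.5] open 0.0538 q [-0.2   0.04  1.43 -0.    1.66  1.3 ]
rack xy [ 0.0043 -0.1734]
shift cm [-0.43 -0.04  0.22]
tilt [ 0.009 -0.002 -1.   ] turn z deg to align -0.03
```

View pics/c6.png

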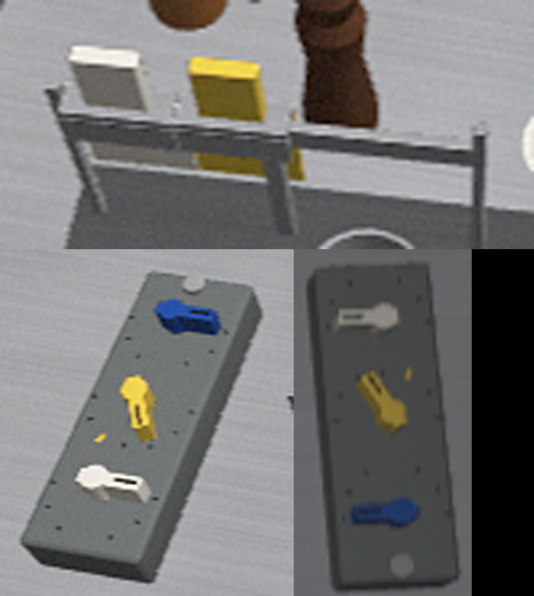

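Yellow and white sit together, white at the outer stop (crop (55,90)). The yellow dial's pointer points to +x/+y, about the second click; the long yellow mark is at +x/−y. Blue and white dials are at off. Next I'll get the dial geometry from masks.

Run:
```python
from h import *
for n,box in (('top0',(145,250,375,425)),('scene0',(175,295,75,170))):
    C=load(f'pics/{n}.npz');v0,v1,u0,u1=box
    h=cv2.cvtColor(C['image'],cv2.COLOR_BGR2HSV)
    g=C['image'].max(2)
    for nm,lo,hi in(('blue',(100,120,40),(130,255,255)),('yellow',(18,110,60),(36,255,255)),('white',(0,0,150),(180,60,255))):
        if nm=='white' and n=='top0': lo=(0,0,125)
        m=cv2.inRange(h,lo,hi);M=np.zeros_like(m);M[v0:v1,u0:u1]=m[v0:v1,u0:u1]
        k,l,st,ce=cv2.connectedComponentsWithStats(M)
        for i in range(1,k):
            if st[i,4]>=3:
                vv,uu=np.where(l==i);P=np.array([ray(C,u,v,.07)[:2] for u,v in zip(uu,vv)])
                e,V=np.linalg.eigh(np.cov(P.T)+1e-12*np.eye(2)) if len(P)>3 else (0,np.eye(2))
                print(n,nm,st[i,4],ce[i].round(1),'xy',P.mean(0).round(4),'ang',np.degrees(np.arctan2(V[1,1],V[0,1])).round(1),'L',np.ptp(P@V[:,1]).round(3), 'at .05',ray(C,*ce[i],.05)[:2].round(4))
```

```text
top0 blue 110 [398.4 224.2] xy [ 0.4593 -0.3397] ang 91.6 L 0.057 at .05 [ 0.4633 -0.3447]
top0 yellow 4 [404.8 182.2] xy [ 0.5866 -0.3684] ang 157.8 L 0.007 at .05 [ 0.5923 -0.3738]
top0 yellow 143 [397.  191.2] xy [ 0.5597 -0.343 ] ang -149.0 L 0.057 at .05 [ 0.565  -0.3481]
top0 white 48 [396.8 164.7] xy [ 0.6419 -0.3489] ang 95.4 L 0.031 at .05 [ 0.6483 -0.354 ]
top0 white 5 [384.2 165.6] xy [ 0.6401 -0.3108] ang -179.6 L 0.009 at .05 [ 0.6466 -0.3154]
scene0 blue 221 [139.7 195.4] xy [ 0.4606 -0.3401] ang 81.6 L 0.068 at .05 [ 0.4481 -0.351 ]
scene0 yellow 210 [121.9 228.5] xy [ 0.5606 -0.3452] ang -145.6 L 0.072 at .05 [ 0.5504 -0.3563]
scene0 yellow 6 [106.8 240.3] xy [ 0.5983 -0.367 ] ang 142.8 L 0.008 at .05 [ 0.5888 -0.3787]
scene0 white 5542 [120.2 231.3] xy [ 0.5638 -0.3498] ang 47.7 L 0.441 at .05 [ 0.5587 -0.3572]
scene0 white 164 [110.8 256.1] xy [ 0.6357 -0.3406] ang 87.2 L 0.069 at .05 [ 0.627  -0.3516]
scene0 white 3 [109.3 262.7] xy [ 0.6521 -0.337 ] ang 90.0 L 0.003 at .05 [ 0.6438 -0.3479]
```

The dial axis is ≈(0.549,-0.3525) with timer yaw ≈0. The yellow pointer is at 60° (second click), and the mark's direction (-29.5° in world) confirms the fourth click. I'll grip the pointer at radius 28 mm and carry it round 60°.

```bash
python3 -m inch '[[[0,2,0,0,0,0,0.03],[0,4,0,0,0,0,0.03],[0,4,0,0,0,0,0.03],[0,4,0,0,0,0,0.03],[0,4,0,0,0,0,0.03]]]' >/dev/null
python3 -m inch '[[[0,4,0,0,0,0,0.03],[0,3,0,0,0,0,0.03],[0,1,0,0,0,0,0.03],[0,0,2,0,0,-6,0.03],[0,0,2,0,0,-7,0.03]]]' >/dev/null
python3 -m inch '[[[0,0,4,0,0,-7,0.03],[0,0,4,0,0,-6,0.03],[0,0,1,0,0,0,0.03],[0,0,0,0,0,0,0.03]]]' 10
python3 -c "
from h import *
go([.5732,-.3385,.10],np.radians(30))"
```

```text
t: 12.0
tool_pos: [0.5902, -0.3222, 0.1619]
orientation: [-3.032, -0.811, 0.004]
force: [0.9, 0.9, 0.2]
opening: 0.0452
t 12.0 tcp [ 0.5902 -0.3222  0.1619] F [0.9 0.9 0.2] open 0.0452 q [-0.58  0.36  1.33  0.    1.46  0.47]
rack xy [-0.1869 -0.3888]
shift cm [-2.27  0.59  6.19]
tilt [-0.003  0.002 -1.   ] turn z deg to align -0.03
```

```bash
python3 -m inch '[[[-1.2,0.3,1,0,0,0,0.03],[-1.1,0.3,2,0,0,0,0.03],[0,0,2,0,0,0,0.03],[0,0,0,0,0,0,0.03]]]' 10
python3 -c "
from h import *
go([.5732,-.3385,.06],np.radians(30))
c=cam('scene','pics/s6.png')['image'][160:300,60:200]
cv2.imwrite('pics/c7.png',cv2.resize(c,(560,560),interpolation=cv2.INTER_CUBIC))"
```

```text
t: 12.4
tool_pos: [0.5731, -0.3407, 0.1126]
orientation: [-3.034, -0.812, 0.002]
force: [-1.2, 1.2, -0.1]
opening: 0.0454
t 12.4 tcp [ 0.5731 -0.3407  0.1126] F [-1.2  1.2 -0.1] open 0.0454 q [-0.61  0.38  1.4  -0.    1.37  0.43]
rack xy [-0.2109 -0.3963]
shift cm [ 0.12 -0.17  5.26]
tilt [-0.002  0.001 -1.   ] turn z deg to align -0.02
```

View pics/c7.png

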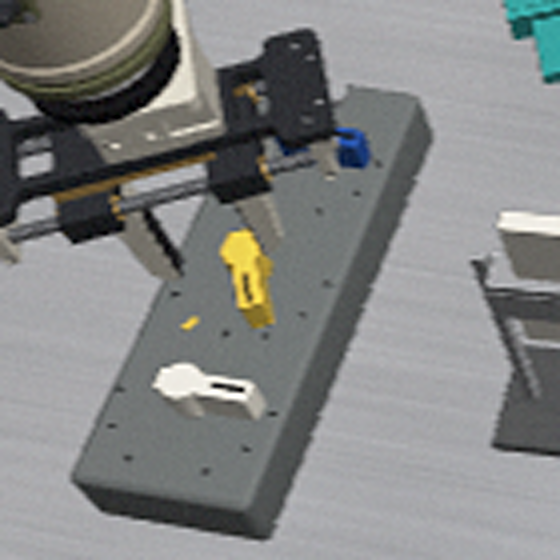

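The open fingers sit either side of the yellow pointer (crop (250,280)), allowing for their height. I'll correct 1–2 mm, descend and close lightly.

```bash
python3 -m inch '[[[0.1,-0.15,2,0,0,0,0.03],[0,0,2,0,0,0,0.03],[0,0,1.2,0,0,0,0.03],[0,0,0,0,0,0,0.03]]]'
python3 -m inch '[[[0,0,0,0,0,0,0.4],[0,0,0,0,0,0,0.75],[0,0,0,0,0,0,0.75],[0,0,0,0,0,0,0.75]]]' 15
python3 -c "
from h import *
go([.5732,-.3385,.06],np.radians(30))"
```

```text
t: 12.85
tool_pos: [0.574, -0.3382, 0.0611]
orientation: [-3.033, -0.815, 0.001]
force: [-0.3, 0.8, -0.2]
opening: 0.0448
t: 13.25
tool_pos: [0.5749, -0.3386, 0.0626]
orientation: [3.033, 0.816, 0.001]
force: [-1.7, 6.7, 3.9]
opening: 0.0174
t 13.25 tcp [ 0.5749 -0.3386  0.0626] F [-1.7  6.7  3.9] open 0.0174 q [-0.61  0.42  1.43  0.    1.28  0.44]
rack xy [-0.2083 -0.3954]
shift cm [-0.14 -0.09  0.26]
tilt [ 0.001 -0.001 -1.   ] turn z deg to align 0.12
```

```bash
python3 -m inch '[[[-0.02,0.38,0,0,0,7.5,0.75],[-0.02,0.38,0,0,0,7.5,0.75],[-0.02,0.38,0,0,0,7.5,0.75],[-0.02,0.38,0,0,0,7.5,0.75]]]'
python3 -m inch '[[[-0.02,0.38,0,0,0,7.5,0.75],[-0.02,0.38,0,0,0,7.5,0.75],[-0.02,0.38,0,0,0,7.5,0.75],[-0.02,0.38,0,0,0,7.5,0.75],[0,0,0,0,0,0,0.75]]]'
python3 -c "
from h import *
go([.5732,-.3665,.06],np.radians(-30))"
```

```text
t: 13.65
tool_pos: [0.5783, -0.3523, 0.0622]
orientation: [-3.14, 0.005, 0.001]
force: [-3.5, 9.3, 8.2]
opening: 0.0137
t: 14.15
tool_pos: [0.5743, -0.3674, 0.0621]
orientation: [-3.033, 0.817, 0.002]
force: [-3.8, 3.3, 6.0]
opening: 0.0139
t 14.15 tcp [ 0.5743 -0.3674  0.0621] F [-3.8  3.3  6. ] open 0.0139 q [-0.64  0.46  1.38  0.    1.3   1.45]
rack xy [ 0.2521 -0.4033]
shift cm [-0.14 -0.02  0.21]
tilt [-0.001  0.001 -1.   ] turn z deg to align -0.14
```

Opening is 13.9 mm, so it is gripped square on the pointer at -30°. Release, lift, retreat and check.

```bash
python3 -m inch '[[[0,0,0,0,0,0,0.5],[0,0,0,0,0,0,0.2],[0,0,0,0,0,0,0.2]]]' >/dev/null
python3 -m inch '[[[0,0,-1,0,0,0,0.2],[0,0,-3,0,0,0,0.2],[0,0,-3,0,0,0,0.2],[0,0,-4,0,0,0,0.2],[0,0,-4,0,0,0,0.2]]]' >/dev/null
python3 -m inch '[[[-4,0,-2,0,0,0,0.2],[-4,0,-2,0,0,0,0.2],[-4,0,0,0,0,0,0.2],[-2,0,0,0,0,0,0.2],[0,0,0,0,0,0,0.2]]]'
python3 - <<'E'
from h import *
S=cam('scene','pics/s7.png');T=cam('top','pics/t7.png')
cv2.imwrite('pics/c8.png',cv2.resize(S['image'][140:310,70:460],(780,340),interpolation=cv2.INTER_CUBIC))
for n,C,box in (('T',T,(145,250,375,425)),('S',S,(175,295,75,170))):
    v0,v1,u0,u1=box;h=cv2.cvtColor(C['image'],cv2.COLOR_BGR2HSV);m=cv2.inRange(h,(18,110,60),(36,255,255));M=np.zeros_like(m);M[v0:v1,u0:u1]=m[v0:v1,u0:u1]
    vv,uu=np.where(M)
    if len(vv)<20: continue
    P=np.array([ray(C,u,v,.07)[:2] for u,v in zip(uu,vv)]);e,V=np.linalg.eigh(np.cov(P.T))
    print(n,len(P),P.mean(0).round(4),np.degrees(np.arctan2(V[1,1],V[0,1])).round(1))
a=load('pics/scene0.npz')['image'];
for nm,(lo,hi) in{'blue':((100,120,40),(130,255,255))}.items():
    for im in(a,S['image']):
        m=cv2.inRange(cv2.cvtColor(im,cv2.COLOR_BGR2HSV),lo,hi)[220:275,330:375];print('blue carrier',np.argwhere(m).mean(0).round(1))
E
```

```text
t: 15.45
tool_pos: [0.4523, -0.297, 0.2533]
orientation: [3.035, -0.81, 0.003]
force: [0.6, -0.6, -1.0]
opening: 0.0371
S 287 [ 0.5625 -0.3579] 157.9
blue carrier [24.5 24.4]
blue carrier [24.5 24.4]
```

View pics/c8.png

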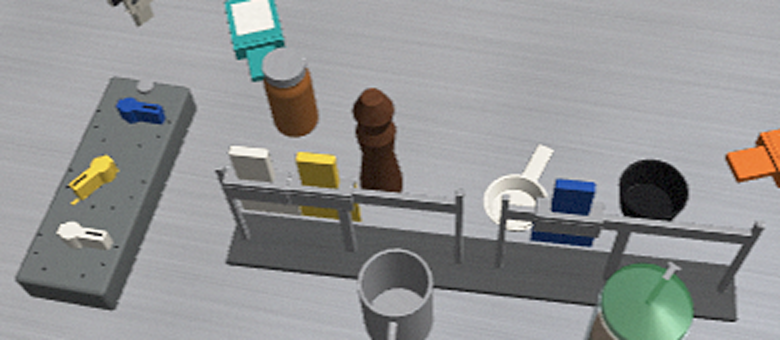

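The pointer rests on the yellow mark (crop (72,200)), the other dials are at off, and blue and the bystanders are in place. A quick numeric check of white and yellow, then hand in.

Run:
```python
from h import *
S=load('pics/s7.npz')
for n,u,v in(('white',70+250/2,140+150/2),('yellow',70+317/2,140+155/2)):
    o=ray(S,u,v,.208)[:2]-O;print(n,(-o[0]*np.sin(W)+o[1]*np.cos(W)).round(4),(o[0]*np.cos(W)+o[1]*np.sin(W)).round(4))
robot.close_job()
```

```text
white -0.2411 -0.0025
yellow -0.1714 -0.0048
the job is handed in; nothing more can be done
```

I moved the yellow carrier to the right rail, turned the yellow dial to its fourth click, and handed the job in at about 15.5 s. No verdict was reported.

- **Carriers:** I lifted the yellow carrier over the blue one and the end stops, seated it on the right rail, and slid it along. It pushed white against the far stop, where I felt 7.5 N. The last picture puts white at rack y ≈ -0.241 m and yellow at ≈ -0.171 m, against ideals of -0.243 and -0.173.
- **Dial:** I gripped the yellow pointer and carried it from the second click round 60° to the fourth. In the last scene view it rests on the long yellow mark.
- **Left alone:** The blue carrier's pixel position had not changed from the start. The other two dials are still at off, and the bystanders look undisturbed.

Two checks were weaker than the rest:
- **Dial angle:** The scene-view mask gave the pointer at -22° rather than -30°. I put this down to the pointer's visible sides and the mark merging into the mask. The gripper had carried it to -30° before release.
- **Top view:** It gave no dial reading in the last check (too few yellow pixels found), so the dial rests on the scene view alone.

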